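# Reset the carton stop to the next hole

## Robot

A 6-joint arm with a two-finger parallel gripper is mounted at the origin on the work surface. World frame = base frame: x ahead of the robot, y to its left, z up, the work surface at z = 0. Lengths are in mm, angles in rad, forces in N, time in s.
With the tool pointing down it reaches from about 350 to 975 mm from the base axis. Payload 7.1 kg.
Tool frame: the origin (TCP) lies between the finger pads; the fingertips stand 19 mm ahead of it and the grasp point (between the pads) is the TCP; z points along the fingers, y is the line along which they close (so a half turn about z gives the same grasp; the last joint's range is limited). The gripper opens to 88 mm and grips with 3 to 60 N. Pads are 20 mm wide; open, the fingers measure 115 mm over their backs; the gripper's body (75 mm by 178 mm) begins 61 mm behind the grasp point.
Start: joints at [-1.193, 0.423, 1.63, -0, 1.089, -0.019], TCP at [241.559, -576.415, 216.875] pointing down, gripper open.
Joint ranges: [-3, 3], [-0.9, 2.11], [0.09, 2.58], [-1.31, 4.45], [0.11, 2.69], [-2.54, 2.54]. Speed limits (rad/s): [2.39, 2.39, 3.01, 3.14, 3.14, 3.14].

## Interface

Orientations are given as a rotation vector (axis times angle).
In Python, from workcell import ctrl gives the robot as it stands.
- The arm moves only by the tool arm_command, never from a script. Its argument "series" is a list of rows, each an object with "linear": the shift along the tool's x, y, z in m, a list of three; "turn": the turn about the tool's z in rad. A call has 1 to 10 rows; each row shifts and turns the commanded pose from where the row before left it, along the tool's axes as they then stand; what a row does not reach is not made up. A row lasts 1/10 s, in which the tool goes at most 50 mm and 8.59 degrees, less where a joint would pass 70% of its speed; a pose out of reach is approached as far as the arm can. A call with a gripper value outside its range is refused whole. "jaw" is the opening, from -1 (shut) to 1 (fully open), set as the call begins (left out, the last holds). The fingers move at their own pace and stop on an object; the grip force is fixed at half the most. Time passes only in rows, so rows that do not move let the fingers close. It gives the time, the measured TCP pose, the force, the opening and the grip force at its end, in the units of the state.
- ctrl.get_obs(): the state, without advancing time (a new reading comes with each control period).
- ctrl.get_image(name): name is "side" or "top" or "wrist"; returns a dict with "frame" (480x640x3 uint8, blue, green, red), "fx", "fy", "cx", "cy" (pixels), "rvec" (rotation vector, rad) and "tvec" (3), from world to camera coordinates, as OpenCV has them. Camera axes: x right, y down, z forward; pixel columns grow to the right and rows downward; lengths in mm; the calibration is good to about 2 mm. A picture is of the moment at which its call begins. There is no depth.
- ctrl.close_job(): hands the job in; it is judged then, once.
The state is a dict: "t": time; "qpos": joint angles; "qvel": joint speeds; "joint_torque": joint torques, N m; "ee_pos": TCP position; "orientation": TCP orientation; "ft_force": force on the tool from outside, world axes, zero at the start; "moment": the same for the moment, N m; "width": finger opening in mm; "grasp_force": force on a finger pad.
Only numpy, scipy, OpenCV 4.12 (cv2) and the standard library are available. Lean on these libraries where they do the work, as an engineer would, in place of code of your own. Each camera call takes 0.05 s, during which the arm holds its last target. There are 200 camera calls.

## Task

The next cartons are one size longer: on the packing jig, pull up the spring plunger knob of the sliding stop, move the stop exactly one hole farther from the end fence, and let the plunger snap fully home in that hole. Work gently: never push the stop hard while the pin sits in a hole or catches an edge. Let go of it at the end, and leave the small carton and the hand stamp on the jig where they are.

Things in the scene. Friction and masses are not known exactly. Their poses are not given: they have to be found in the camera images.
- jig: Packing jig fixed to the bench: plywood board 250 x 480 mm, 12 mm thick, carrying a steel rail 36 mm wide, top 30 mm above the bench, along the jig's y axis. Origin on the bench below the rail's middle; z up, x from the rail to the wide side of the board (board from x -50 to +200 mm).
- start_hole (a point): Middle hole of the rail, where the plunger starts (at the rail's top). 11 mm holes run along the rail. The next one on either side is 36 to 54 mm away (not known closer; the sides differ), the one after 45 mm further. The pin drops in only within 1.5 mm of a hole's middle, so find it by feel: let down, the pin rides on the rail and drops when slid over the hole.
- end_fence: Fixed end fence: upright aluminium plate 130 (jig x) x 12 (jig y) x 55 mm high on a foot, standing on the board (origin: middle of its underside) at one end, 190 mm along the jig's +y or -y; either may be drawn. At the other end is a fixed spindle with a roll of tape (53 mm high).
- stop (a joint): Travel of the sliding stop along the jig's +y, m; starts at 0, range -0.1 to 0.1. A grey block 56 x 56 mm on the rail, top 55 mm above the bench, with an upright aluminium paddle (8 mm thick, top 66 mm above the bench) reaching to jig x +151 mm. Slides with a drag of 1 to 3 N (4 to 7 N with the pin riding on the rail), stays where left.
- plunger (a joint): How far the plunger is pulled up, m: 0 = snapped home in a hole, 0.007 = pin tip on the rail's top, 0.012 = fully up (end stop). A spring pushes it down with 7.5 N at 0, 9.6 N at 0.007, 11 N at 0.012; let go, it snaps down by itself.
- knob_top (a point): Centre of the top face of the plunger's knob, 97 mm above the bench when home. Upright black round knob, diameter 30 mm, 28 mm tall, its underside 14 mm above the stop's block when home, on a 20 mm sleeve, over the middle of block and rail. Take it by its sides from above and pull straight up.
- pin: Steel pin of the plunger, 8 mm diameter, below the knob on its axis, hidden in the stop; origin at its tip, 23 mm above the bench (7 mm below the rail's top) when home. Damaged by more than 28 N on it.
- carton: Small cardboard carton 70 x 50 x 40 mm on the jig's board (origin: middle of its underside), to be left alone.
- stamp: Black hand stamp about 46 x 30 x 52 mm standing on the jig's board (origin: middle of its underside), to be left alone.

How it is judged:
By the outcome, as a careful person would: the job done as asked, in the order asked, and still so for the second after the job is handed in, with the robot touching nothing.
It also fails if it takes over 35 s, if anything falls off the work surface, if the arm or the gripper's body presses on something with over 40 N, if the wrist force passes 120 N, or if a joint passes its speed limit or range.

## Working session

There is one attempt and no reset: what is moved stays moved. The work goes in short steps, Python scripts to look and compute and a tool call to move; the robot and the scene stay as the last step left them, time stands still between calls to the robot, and variables do not carry over. Pictures are saved under pics/ and viewed, at most 10 in all, crops included, and the job is handed in when it is done.

Besides the shell and the picture viewer there is one more tool, called as name(argument=value, ...), one argument or row to a line, values as JSON. arm_command: Moves the arm, as the interface text tells. Its arguments: {"type":"object","properties":{"series":{"type":"array"},"jaw":{"type":"number"}},"required":["series"]}

```bash
mkdir -p pics
cat > h.py <<'E'
import numpy as np, cv2
from workcell import ctrl
def ray(im,u,v,z):
    R=cv2.Rodrigues(np.array(im["rvec"],float))[0]; t=np.array(im["tvec"],float).ravel()
    c=-R.T@t; d=R.T@np.array([(u-im["cx"])/im["fx"],(v-im["cy"])/im["fy"],1])
    return c+d*(z-c[2])/d[2]
def proj(im,p):
    K=np.array([[im["fx"],0,im["cx"]],[0,im["fy"],im["cy"]],[0,0,1]])
    return cv2.projectPoints(np.array([p],float),np.array(im["rvec"],float),np.array(im["tvec"],float),K,None)[0].ravel()
E
python3 - <<'E'
from h import *
import pickle
for n in("top","side"):
    im=ctrl.get_image(n); cv2.imwrite(f"pics/{n}0.png",im["frame"]); pickle.dump(im,open(n+".pkl","wb"))
o=ctrl.get_obs();print(o["t"],o["ee_pos"],o["orientation"],o["ft_force"],o["width"])
E
```

```text
0.1 [ 241.3790492  -575.9571243   216.17862454] [-3.07862150e+00 -6.18969319e-01  3.89248955e-04] [-0.20078761  0.26296175  0.32267232] 87.81310847191715
```

View pics/top0.png

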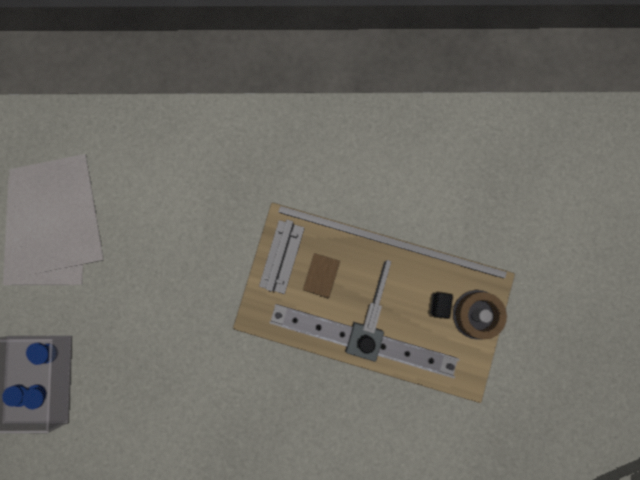

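View pics/side0.png

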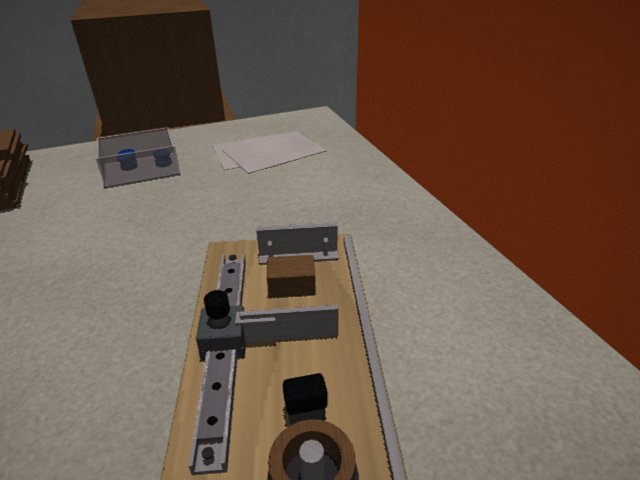

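Run:
```python
from h import *
import pickle
from scipy import ndimage as nd
im=pickle.load(open("top.pkl","rb")); g=cv2.cvtColor(im["frame"],cv2.COLOR_BGR2GRAY).astype(float)
def cen(u,v,r=5):
    u0,v0=int(u),int(v); p=g[v0-r:v0+r+1,u0-r:u0+r+1]; w=np.clip(np.percentile(p,55)-p-25,0,None)
    y,x=np.mgrid[-r:r+1,-r:r+1]; return u0+(w*x).sum()/w.sum(), v0+(w*y).sum()/w.sum()
H=[]
for u,v in[(295,320),(318,327),(342,334),(383,347),(407,353),(431,361)]:
    c=cen(u,v);p=ray(im,*c,30);H.append(p[:2]);print(np.round(c,1),p.round(1))
H=np.array(H);print(np.linalg.norm(np.diff(H,axis=0),axis=1))
for u,v in[(278,315),(450,366)]:print(ray(im,u,v,30).round(1))
c=cen(367,345,10);print("knob",c,ray(im,*c,97).round(1))
d=H[5]-H[0];d/=np.linalg.norm(d);print("dir away from fence",d,np.degrees(np.arctan2(d[1],d[0])))
o=ctrl.get_obs();R=cv2.Rodrigues(np.array(o["orientation"],float))[0];print(R.round(3))
k=ray(im,*c,97)
print("tool-frame to knob",R.T@(np.array([k[0],k[1],200])-o["ee_pos"]))
```

```text
[294.6 320. ] [508.5 140.4  30. ]
[318.1 327.1] [495.5  97.3  30. ]
[341.9 334.2] [482.6  54.1  30. ]
[382.5 346.2] [460.7 -19.6  30. ]
[406.8 353.4] [447.6 -63.7  30. ]
[430.7 360.5] [ 434.8 -106.8   30. ]
[44.98058712 45.12585367 76.9026385  45.95434704 45.02862807]
[517.7 170.7  30. ]
[ 424.9 -141.5   30. ]
knob (np.float64(361.2142857142857), np.float64(339.5)) [479.7  23.6  97. ]
dir away from fence [-0.28579538 -0.95829067] -106.60639829489186
[[ 0.922  0.386 -0.001]
 [ 0.386 -0.922  0.001]
 [ 0.    -0.001 -1.   ]]
tool-frame to knob [ 451.50799146 -460.89000488   16.82934858]
```

arm_command(
  series=[
    {"linear": [0.031,-0.032,0],"turn": 0},
    {"linear": [0.031,-0.032,0],"turn": 0},
    {"linear": [0.031,-0.032,0],"turn": 0},
    {"linear": [0.031,-0.032,0],"turn": 0},
    {"linear": [0.031,-0.032,0],"turn": 0},
    {"linear": [0.031,-0.032,0],"turn": 0},
    {"linear": [0.031,-0.032,0],"turn": 0},
    {"linear": [0.031,-0.032,0],"turn": 0},
    {"linear": [0.031,-0.032,0],"turn": 0},
    {"linear": [0.031,-0.032,0],"turn": 0},
  ],
  jaw=1,
)

```text
t: 1.1
ee_pos: [404.0, -159.7, 216.8]
orientation: [3.08, 0.619, -0.0]
ft_force: [-0.1, -0.3, 0.5]
width: 87.9
grasp_force: 0.0
```

arm_command(
  series=[
    {"linear": [0.031,-0.032,0],"turn": 0},
    {"linear": [0.031,-0.032,0],"turn": 0},
    {"linear": [0.031,-0.032,0],"turn": 0},
    {"linear": [0,0,0],"turn": 0.137},
    {"linear": [0,0,0],"turn": 0.137},
    {"linear": [0,0,0],"turn": 0.137},
    {"linear": [0,0,0],"turn": 0.137},
    {"linear": [0,0,0],"turn": 0.137},
    {"linear": [0,0,0],"turn": 0},
  ],
)

```text
t: 2.0
ee_pos: [452.2, -36.9, 216.7]
orientation: [3.109, -0.453, -0.001]
ft_force: [0.3, -1.1, 1.0]
width: 87.8
grasp_force: 0.0
```

Run:
```python
from h import *
import pickle
im=ctrl.get_image("wrist"); cv2.imwrite("pics/w1.png",im["frame"]); pickle.dump(im,open("w1.pkl","wb"))
o=ctrl.get_obs();R=cv2.Rodrigues(np.array(o["orientation"],float))[0]
print(o["t"],o["ee_pos"],R.round(3),o["qpos"],o["ft_force"])
print(proj(im,[471.3,14.6,97]),proj(im,[471.3,14.6,30]))
```

```text
2.05 [452.24905475 -36.94553488 216.68031177] [[ 0.96  -0.281 -0.001]
 [-0.281 -0.96   0.   ]
 [-0.001  0.    -1.   ]] [-1.07744410e-01  1.69530378e-01  1.99439951e+00  6.84074773e-06
  9.78178365e-01  1.74824754e+00] [ 0.57068446 -0.59437457  0.1812305 ]
[257.46068    235.60639944] [268.47339501 219.88276092]
```

View pics/w1.png

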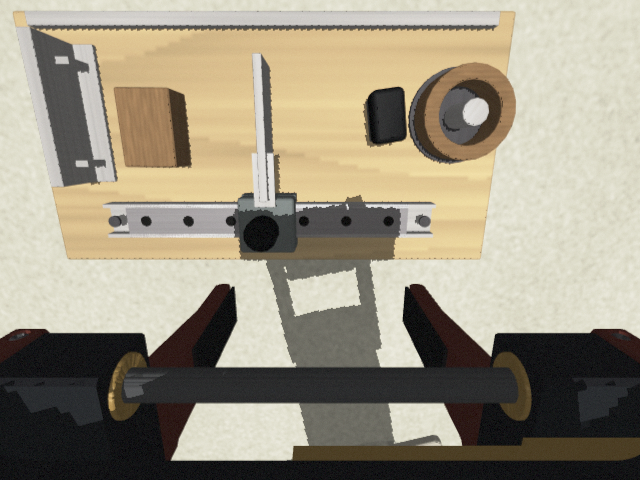

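Run:
```python
from h import *
import pickle
im=pickle.load(open("w1.pkl","rb")); g=cv2.cvtColor(im["frame"],cv2.COLOR_BGR2GRAY)
def blob(u,v,r,th):
    p=(g[v-r:v+r+1,u-r:u+r+1]<th).astype(np.uint8)
    n,l,s,c=cv2.connectedComponentsWithStats(p); i=l[r,r]
    return c[i]+[u-r,v-r],s[i]
c,s=blob(261,234,25,22);print("knob",c,s);k=ray(im,*c,97);print(k)
k2=ray(im,261,234,97)
o=ctrl.get_obs();R=cv2.Rodrigues(np.array(o["orientation"],float))[0]
print("tool",R.T@(k-o["ee_pos"]),R.T@(k2-o["ee_pos"]))
H=[]
for u,v in[(146,221),(188,221),(304,221),(346,221),(388,221)]:
    c,s=blob(u,v,8,45);p=ray(im,*c,30);H.append(p);print(c,s,p.round(1),"dist to knob",np.linalg.norm((p-k)[:2]))
d=(H[4]-H[0])[:2];d/=np.linalg.norm(d);print(d,R[:2,1],np.cross(R[:2,1],d))
```

```text
knob [260.79059351 233.01007839] [  8   7  35  35 893]
[472.67338424  11.02293335  97.        ]
tool [  6.16428264 -51.78739429 119.6727689 ] [  5.27184356 -51.65336451 119.67323416]
[145.69354839 220.59677419] [ 3  4 10  9 62] [508.1 140.2  30. ] dist to knob 133.97559970766915
[188.     220.8125] [ 4  4  9  9 64] [495.   97.1  30. ] dist to knob 88.92902150942787
[303.41558442 220.74025974] [ 3  3 10 10 77] [459.7 -20.8  30. ] dist to knob 34.327252396962784
[345.69736842 220.77631579] [ 3  3 10 10 76] [446.8 -63.9  30. ] dist to knob 79.30349325400788
[388.11538462 220.65384615] [ 3  3 11 10 78] [ 433.9 -107.3   30. ] dist to knob 124.47202728246789
[-0.2871257  -0.95789291] [-0.28134882 -0.95960556] -0.006025376354616252<stdin>:15: DeprecationWarning: Arrays of 2-dimensional vectors are deprecated. Use arrays of 3-dimensional vectors instead. (deprecated in NumPy 2.0)
```

arm_command(
  series=[
    {"linear": [0.002,-0.02,0.01],"turn": 0.006},
    {"linear": [0.004,-0.02,0.02],"turn": 0},
    {"linear": [0,-0.012,0.03],"turn": 0},
    {"linear": [0,0,0.01],"turn": 0},
    {"linear": [0,0,0],"turn": 0},
  ],
)

```text
t: 2.55
ee_pos: [471.8, 11.0, 145.6]
orientation: [3.108, -0.456, -0.006]
ft_force: [0.3, 1.3, 0.3]
width: 87.8
grasp_force: 0.0
```

Run:
```python
from h import *
import pickle
im=ctrl.get_image("wrist"); cv2.imwrite("pics/w2.png",im["frame"]); pickle.dump(im,open("w2.pkl","wb"))
o=ctrl.get_obs();R=cv2.Rodrigues(np.array(o["orientation"],float))[0]
print(o["t"],o["ee_pos"],o["ft_force"])
print(proj(im,[472.7,11,97]),proj(im,[460,-20.5,30]))
```

```text
2.6 [472.57638006  10.7449522  146.6331781 ] [0.61717928 0.09331598 0.33675094]
[319.72980415 265.3242907 ] [358.51891282 242.65609042]
```

View pics/w2.png

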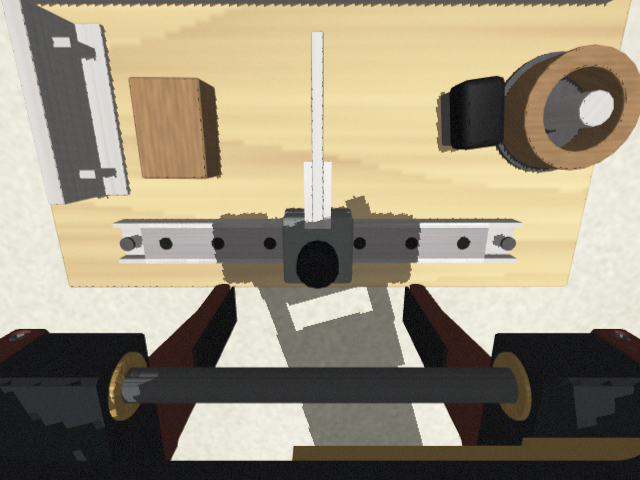

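arm_command(
  series=[
    {"linear": [0.0005,-0.0017,0.01],"turn": 0},
    {"linear": [0,0,0.02],"turn": 0},
    {"linear": [0,0,0.02],"turn": 0},
    {"linear": [0,0,0.009],"turn": 0},
    {"linear": [0,0,0],"turn": 0},
    {"linear": [0,0,0],"turn": 0},
  ],
)

```text
t: 3.2
ee_pos: [474.6, 12.4, 88.4]
orientation: [-3.108, 0.461, -0.001]
ft_force: [0.2, -0.1, 0.7]
width: 88.0
grasp_force: 0.0
```

arm_command(
  series=[
    {"linear": [0,0,0],"turn": 0},
    {"linear": [0,0,0],"turn": 0},
    {"linear": [0,0,0],"turn": 0},
    {"linear": [0,0,0],"turn": 0},
    {"linear": [0,0,0],"turn": 0},
  ],
  jaw=-1,
)

```text
t: 3.7
ee_pos: [474.2, 12.6, 88.1]
orientation: [-3.108, 0.46, -0.0]
ft_force: [0.1, 0.1, 1.1]
width: 51.0
grasp_force: 0.0
```

arm_command(
  series=[
    {"linear": [0,0,0],"turn": 0},
    {"linear": [0,0,0],"turn": 0},
    {"linear": [0,0,0],"turn": 0},
    {"linear": [0,0,0],"turn": 0},
    {"linear": [0,0,0],"turn": 0},
  ],
)

```text
t: 4.2
ee_pos: [474.1, 12.6, 87.7]
orientation: [3.108, -0.46, -0.0]
ft_force: [0.6, -0.4, -3.1]
width: 26.0
grasp_force: 27.3
```

Run:
```python
from h import *
im=ctrl.get_image("wrist"); f=im["frame"][170:480,160:480]; cv2.imwrite("pics/w3.png",cv2.resize(f,None,fx=1.9,fy=1.9))
o=ctrl.get_obs();print(o["ee_pos"],o["ft_force"],o["moment"],o["width"],o["grasp_force"]);print(proj(im,o["ee_pos"]))
```

```text
[474.09029259  12.56418133  87.73483512] [ 0.34204668 -0.19433846 -3.09536917] [ 0.01873286 -0.10484631  0.03036434] 26.213262960482435 27.289020015159622
[320.37351023 297.11488509]
```

View pics/w3.png

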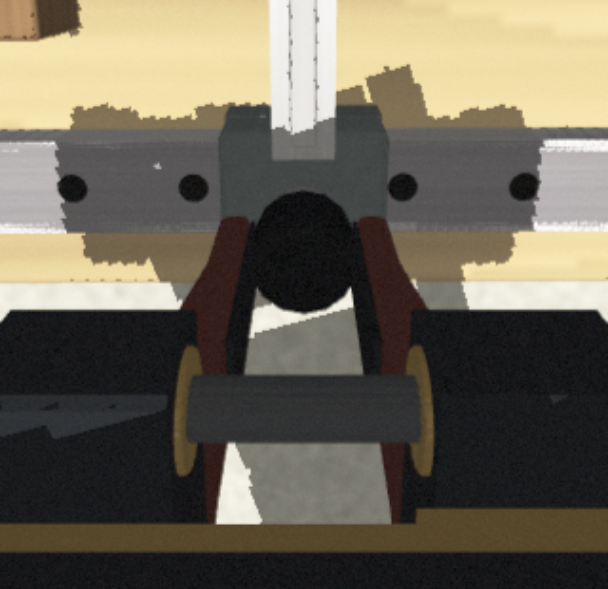

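arm_command(
  series=[
    {"linear": [0,0,-0.002],"turn": 0},
    {"linear": [0,0,-0.002],"turn": 0},
    {"linear": [0,0,-0.002],"turn": 0},
    {"linear": [0,0,-0.002],"turn": 0},
    {"linear": [0,0,-0.002],"turn": 0},
    {"linear": [0,0,0],"turn": 0},
    {"linear": [0,0,0],"turn": 0},
  ],
)

```text
t: 4.95
ee_pos: [474.0, 12.6, 97.8]
orientation: [3.108, -0.46, -0.0]
ft_force: [1.6, -0.8, -11.4]
width: 26.2
grasp_force: 25.6
```

Run:
```python
from h import *
im=ctrl.get_image("wrist"); f=im["frame"][170:480,160:480]; cv2.imwrite("pics/w4.png",cv2.resize(f,None,fx=1.9,fy=1.9))
o=ctrl.get_obs();print(o["ee_pos"],o["ft_force"],o["moment"],o["width"],o["grasp_force"])
im=ctrl.get_image("side"); f=im["frame"][240:400,150:370]; cv2.imwrite("pics/s4.png",cv2.resize(f,None,fx=3,fy=3))
```

```text
[473.98926288  12.55126665  97.77284776] [  1.93586074   0.91570664 -11.27585292] [ 0.00181717 -0.36978249 -0.05486362] 26.144880205403382 25.623826160444878
```

View pics/s4.png

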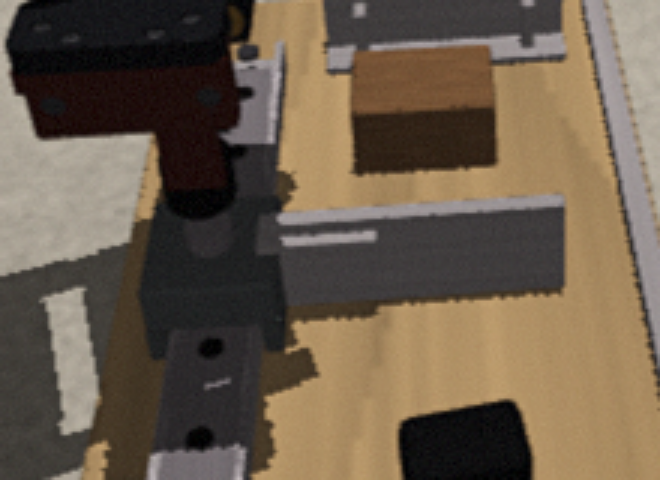

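arm_command(
  series=[
    {"linear": [0,0.001,0],"turn": 0},
    {"linear": [0,0.002,0],"turn": 0},
    {"linear": [0,0.003,0],"turn": 0},
    {"linear": [0,0.003,0],"turn": 0},
    {"linear": [0,0.003,0],"turn": 0},
    {"linear": [0,0.002,0],"turn": 0},
    {"linear": [0,0.001,0],"turn": 0},
    {"linear": [0,0,0],"turn": 0},
  ],
)

```text
t: 5.85
ee_pos: [469.6, -2.1, 97.8]
orientation: [3.107, -0.461, -0.0]
ft_force: [1.1, -1.3, -11.7]
width: 26.0
grasp_force: 25.6
```

arm_command(
  series=[
    {"linear": [0,0.001,0],"turn": 0},
    {"linear": [0,0.003,0],"turn": 0},
    {"linear": [0,0.003,0],"turn": 0},
    {"linear": [0,0.003,0],"turn": 0},
    {"linear": [0,0.003,0],"turn": 0},
    {"linear": [0,0.002,0],"turn": 0},
    {"linear": [0,0.001,0],"turn": 0},
    {"linear": [0,0,0],"turn": 0},
    {"linear": [0,0,0],"turn": 0},
  ],
)

```text
t: 6.75
ee_pos: [465.1, -17.3, 97.9]
orientation: [3.107, -0.46, -0.0]
ft_force: [1.5, -0.9, -10.4]
width: 26.5
grasp_force: 25.6
```

Run:
```python
from h import *
im=ctrl.get_image("wrist"); f=im["frame"][170:480,160:480]; cv2.imwrite("pics/w5.png",cv2.resize(f,None,fx=1.9,fy=1.9))
o=ctrl.get_obs();print(o["ee_pos"],o["ft_force"],o["moment"],o["width"],np.linalg.norm(o["ee_pos"][:2]-np.array([473.99,12.55])))
```

```text
[465.09515703 -17.2658687   97.85867411] [  1.12249186  -1.55683224 -10.96079787] [-0.22998657 -0.24658941  0.00908913] 26.156915514314235 31.11437381428181
```

View pics/w5.png

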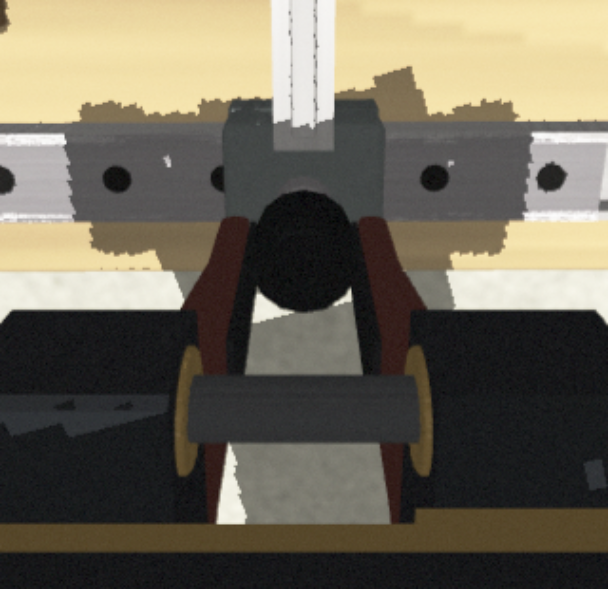

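arm_command(
  series=[
    {"linear": [0,0,0],"turn": 0},
    {"linear": [0,0,0],"turn": 0},
    {"linear": [0,0,0],"turn": 0},
    {"linear": [0,0,0],"turn": 0},
  ],
  jaw=-0.15,
)

```text
t: 7.2
ee_pos: [465.6, -17.1, 98.3]
orientation: [-3.108, 0.46, -0.001]
ft_force: [-0.3, 0.2, -0.2]
width: 37.4
grasp_force: 0.0
```

arm_command(
  series=[
    {"linear": [0,0.001,0],"turn": 0},
    {"linear": [0,0.001,0],"turn": 0},
    {"linear": [0,0.001,0],"turn": 0},
    {"linear": [0,0,0],"turn": 0},
  ],
)

```text
t: 7.6
ee_pos: [464.2, -20.1, 97.9]
orientation: [3.108, -0.461, -0.0]
ft_force: [0.5, 0.6, -0.6]
width: 37.3
grasp_force: 0.0
```

arm_command(
  series=[
    {"linear": [0,0.0007,0],"turn": 0},
    {"linear": [0,0.0007,0],"turn": 0},
    {"linear": [0,0.0006,0],"turn": 0},
    {"linear": [0,0,0],"turn": 0},
  ],
)

```text
t: 8.0
ee_pos: [463.7, -22.0, 97.9]
orientation: [3.108, -0.461, -0.0]
ft_force: [-0.4, 0.6, 0.1]
width: 37.5
grasp_force: 0.0
```

arm_command(
  series=[
    {"linear": [0,0.0005,0],"turn": 0},
    {"linear": [0,0.0005,0],"turn": 0},
    {"linear": [0,0,0],"turn": 0},
    {"linear": [0,0,0],"turn": 0},
  ],
)

```text
t: 8.4
ee_pos: [463.4, -22.9, 97.9]
orientation: [-3.108, 0.46, -0.0]
ft_force: [0.0, -0.2, -0.1]
width: 36.9
grasp_force: 0.0
```

arm_command(
  series=[
    {"linear": [0,0.0005,0],"turn": 0},
    {"linear": [0,0.0005,0],"turn": 0},
    {"linear": [0,0,0],"turn": 0},
  ],
)

```text
t: 8.7
ee_pos: [463.1, -23.9, 97.9]
orientation: [-3.108, 0.461, 0.0]
ft_force: [-0.2, -0.1, -0.5]
width: 37.2
grasp_force: 0.0
```

arm_command(
  series=[
    {"linear": [0,0.0005,0],"turn": 0},
    {"linear": [0,0.0005,0],"turn": 0},
    {"linear": [0,0,0],"turn": 0},
  ],
)

```text
t: 9.0
ee_pos: [462.9, -24.8, 97.9]
orientation: [-3.108, 0.461, -0.0]
ft_force: [0.7, 0.3, 0.8]
width: 37.6
grasp_force: 0.3
```

Run:
```python
from h import *
f6=ctrl.get_image("wrist")["frame"]; cv2.imwrite("pics/w6.png",cv2.resize(f6[170:480,160:480],None,fx=1.9,fy=1.9))
for n in("w5","w6"):
    g=cv2.cvtColor(cv2.imread(f"pics/{n}.png"),cv2.COLOR_BGR2GRAY).astype(int)
    r=g[165:190].mean(0); 
    h=[(x) for x in range(len(r)) if g[177,x]<45]
    runs=np.split(np.array(h),np.where(np.diff(h)>3)[0]+1)
    w=np.where(g[115]>205)[0]; w=w[(w>230)&(w<400)]
    k=np.where(g[215]<30)[0];k=k[(k>200)&(k<400)]
    print(n,[(a[0],a[-1]) for a in runs],"block/paddle",w[[0,-1]],"knob",k[[0,-1]])
```

```text
w5 [(np.int64(0), np.int64(10)), (np.int64(103), np.int64(129)), (np.int64(211), np.int64(223)), (np.int64(421), np.int64(447)), (np.int64(538), np.int64(562))] block/paddle [274 332] knob [262 345]
w6 [(np.int64(84), np.int64(110)), (np.int64(191), np.int64(201)), (np.int64(401), np.int64(427)), (np.int64(517), np.int64(543))] block/paddle [251 308] knob [236 320]
```

View pics/w6.png

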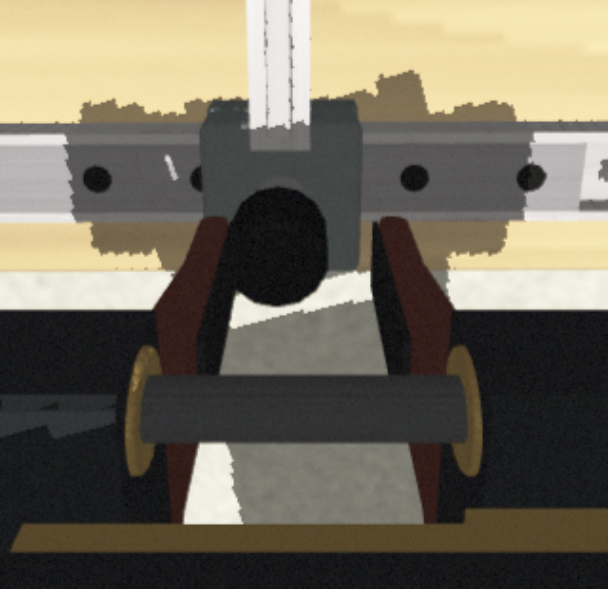

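The picture shows the stop still at about 31 mm, with the knob (crop 279,245) just touching the left finger (crop 225,240). I'll keep creeping.

arm_command(
  series=[
    {"linear": [0,0.0005,0],"turn": 0},
    {"linear": [0,0.0005,0],"turn": 0},
    {"linear": [0,0.0005,0],"turn": 0},
    {"linear": [0,0,0],"turn": 0},
  ],
)

```text
t: 9.45
ee_pos: [462.7, -26.2, 98.0]
orientation: [-3.107, 0.461, -0.001]
ft_force: [0.5, 2.1, 1.8]
width: 37.6
grasp_force: 1.2
```

arm_command(
  series=[
    {"linear": [0,0.0005,0],"turn": 0},
    {"linear": [0,0.0005,0],"turn": 0},
    {"linear": [0,0,0],"turn": 0},
  ],
)

```text
t: 9.75
ee_pos: [462.4, -27.2, 98.0]
orientation: [-3.107, 0.461, -0.001]
ft_force: [0.9, 2.9, 3.8]
width: 37.5
grasp_force: 1.7
```

arm_command(
  series=[
    {"linear": [0,0.0005,0],"turn": 0},
    {"linear": [0,0.0005,0],"turn": 0},
    {"linear": [0,0.0005,0],"turn": 0},
    {"linear": [0,0,0],"turn": 0},
  ],
)

```text
t: 10.15
ee_pos: [461.9, -28.6, 98.0]
orientation: [-3.108, 0.461, -0.001]
ft_force: [0.8, 3.0, 4.0]
width: 37.2
grasp_force: 2.2
```

arm_command(
  series=[
    {"linear": [0,0.0005,0],"turn": 0},
    {"linear": [0,0.0005,0],"turn": 0},
    {"linear": [0,0,0],"turn": 0},
  ],
)

```text
t: 10.45
ee_pos: [461.5, -29.6, 98.0]
orientation: [-3.108, 0.461, -0.001]
ft_force: [1.9, 3.6, 5.0]
width: 37.4
grasp_force: 2.5
```

```bash
cat > m.py <<'E'
from h import *
def meas(n):
    f6=ctrl.get_image("wrist")["frame"]; cv2.imwrite(f"pics/{n}.png",cv2.resize(f6[170:480,160:480],None,fx=1.9,fy=1.9))
    g=cv2.cvtColor(cv2.imread(f"pics/{n}.png"),cv2.COLOR_BGR2GRAY).astype(int)
    h=[(x) for x in range(g.shape[1]) if g[177,x]<45]
    runs=np.split(np.array(h),np.where(np.diff(h)>3)[0]+1)
    w=np.where(g[115]>205)[0]; w=w[(w>180)&(w<400)]
    k=np.where((g[180:320,200:400]<30).sum(1)>40)[0]+180
    k2=np.where(g[215]<30)[0];k2=k2[(k2>180)&(k2<400)]
    print(n,[(int(a[0]),int(a[-1])) for a in runs],"paddle",w[[0,-1]],"knob u",k2[[0,-1]],"v",k[[0,-1]])
E
python3 -c "
from m import *
meas('w7')
s=ctrl.get_image('side')['frame'];cv2.imwrite('pics/s7.png',cv2.resize(s[240:400,150:370],None,fx=3,fy=3))"
```

```text
w7 [(71, 97), (178, 187), (388, 414), (504, 530)] paddle [236 293] knob u [221 305] v [192 319]
```

```bash
python3 -c "
import cv2,numpy as np
a=cv2.imread('pics/w7.png')[80:,100:500];b=cv2.resize(cv2.imread('pics/s7.png')[:360],None,fx=.6,fy=.6)
c=np.zeros((509,800,3),np.uint8);c[:,:400]=a[:509];c[:b.shape[0],400:400+b.shape[1]]=b[:,:400];cv2.imwrite('pics/c7.png',c)"
```

```text
(no output)
```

View pics/c7.png

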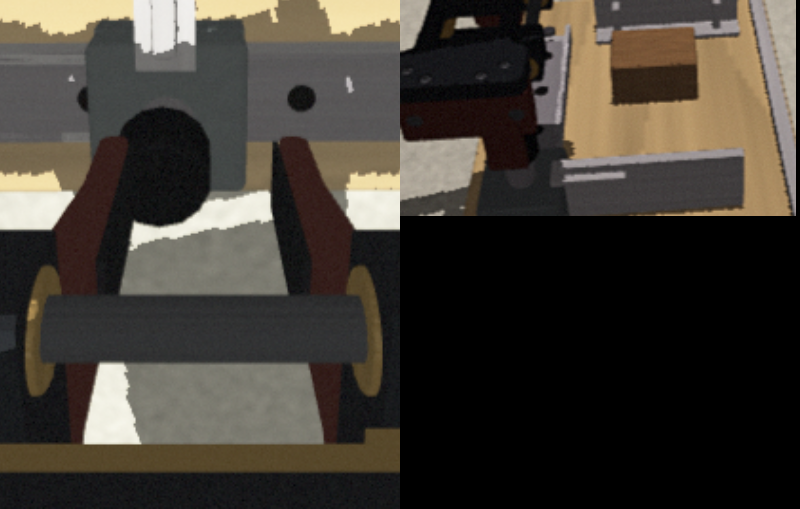

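Run:
```python
from h import *
im=ctrl.get_image("wrist"); o=ctrl.get_obs(); print(o["ee_pos"],o["ft_force"])
R=cv2.Rodrigues(np.array(o["orientation"],float))[0]
k=np.array([465.1,-17.27])
for z in(97,104,107):
    q=[(proj(im,[*(k+15*s*R[:2,a]),z])-[160,170])*1.9 for a,s in((1,-1),(1,1),(0,1),(0,-1))]
    print(z,np.round([q[0][0],q[1][0],q[2][1],q[3][1]],0))
```

```text
[461.54865109 -29.59246444  97.95173535] [0.92979562 3.10672336 6.17647476]
97 [208. 312. 192. 288.]
104 [204. 313. 201. 300.]
107 [202. 313. 205. 305.]
```

arm_command(
  series=[
    {"linear": [0,-0.003,0],"turn": 0},
    {"linear": [0,-0.004,0],"turn": 0},
    {"linear": [0,-0.004,0],"turn": 0},
    {"linear": [0,-0.002,0.003],"turn": 0},
    {"linear": [0,0,0],"turn": 0},
    {"linear": [0,0,0],"turn": 0},
  ],
)

```text
t: 11.2
ee_pos: [464.7, -17.1, 94.5]
orientation: [3.108, -0.46, -0.002]
ft_force: [0.7, -0.4, 0.3]
width: 37.2
grasp_force: 0.0
```

arm_command(
  series=[
    {"linear": [0,0,0],"turn": 0},
    {"linear": [0,0,0],"turn": 0},
    {"linear": [0,0,0],"turn": 0},
    {"linear": [0,0,0],"turn": 0},
  ],
  jaw=-1,
)

```text
t: 11.6
ee_pos: [465.0, -17.2, 94.7]
orientation: [3.108, -0.46, -0.0]
ft_force: [0.4, -1.7, -2.6]
width: 25.8
grasp_force: 27.2
```

Gripped and centred. Lift 3 mm to clear the rail, then slide 5.2 mm.

arm_command(
  series=[
    {"linear": [0,0,-0.0015],"turn": 0},
    {"linear": [0,0,-0.0015],"turn": 0},
    {"linear": [0,0,0],"turn": 0},
    {"linear": [0,0.001,0],"turn": 0},
    {"linear": [0,0.002,0],"turn": 0},
    {"linear": [0,0.0015,0],"turn": 0},
    {"linear": [0,0.0005,0],"turn": 0},
    {"linear": [0,0,0],"turn": 0},
    {"linear": [0,0,0],"turn": 0},
  ],
)

```text
t: 12.5
ee_pos: [464.1, -21.9, 98.1]
orientation: [-3.108, 0.461, -0.001]
ft_force: [0.4, 1.7, 3.8]
width: 0.1
grasp_force: 2.1
```

Run:
```python
from m import *
meas("w8")
o=ctrl.get_obs();print(o["ee_pos"],o["ft_force"],o["width"],np.linalg.norm(o["ee_pos"][:2]-np.array([473.99,12.55])))
```

```text
w8 [(91, 118), (199, 210), (409, 435), (525, 550)] paddle [259 318] knob u [246 330] v [192 319]
[464.01801887 -21.90143927  98.06998086] [1.23802626 0.70098404 4.09415442] 0.20775039629281988 35.865611324341465
```

```bash
python3 -c "
from h import *
s=ctrl.get_image('side')['frame'][225:385,150:350];b=cv2.resize(s,(400,320),interpolation=cv2.INTER_CUBIC)
a=cv2.imread('pics/w8.png')[80:,100:500]
c=np.zeros((509,800,3),np.uint8);c[:a.shape[0],:400]=a[:509];c[:320,400:]=b;cv2.imwrite('pics/c8.png',c)"
```

```text
(no output)
```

View pics/c8.png

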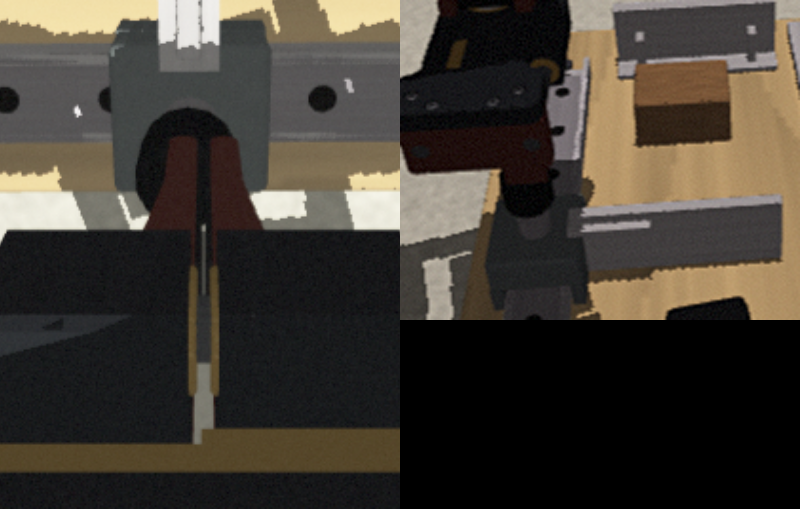

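Run:
```python
from h import *
import pickle
im=pickle.load(open("w2.pkl","rb")); R=cv2.Rodrigues(np.array(im["rvec"],float))[0]; print("cam",(-R.T@np.array(im["tvec"]).ravel()),im["fx"],R.round(3).tolist())
k=np.array([473.2,12.5]);d=np.array([-.287,-.958]);n=np.array([.958,-.287])
P=lambda im,a,b,z:proj(im,[*(k+a*n+b*d),z]).round(1)
for z in(80,90,97):print("w2 knob",z,P(im,0,-15,z),P(im,0,15,z),P(im,15,0,z),P(im,-15,0,z))
print("w2 block",P(im,0,-28,55),P(im,0,28,55),P(im,28,0,55),"paddle tip66",P(im,151,0,66))
g=cv2.cvtColor(im["frame"],cv2.COLOR_BGR2GRAY)
print(g[264,280:356].tolist());print(g[225:300,318].tolist())
im=ctrl.get_image("wrist");o=ctrl.get_obs();R=cv2.Rodrigues(np.array(o["orientation"],float))[0]
for z in(0,10,19):
  print("tip",z,[((proj(im,o["ee_pos"]+R@[x,0,z])-[160,170])*1.9-[100,80]).round(0) for x in(-10,0,10)])
```

```text
cam [546.97837983 -10.98796368 313.86731739] 339.5769095566787 [[-0.289, -0.957, 0.001], [-0.916, 0.277, 0.289], [-0.277, 0.083, -0.957]]
w2 knob 80 [296.8 257.4] [338.2 257.3] [317.4 237.4] [317.6 276.7]
w2 knob 90 [295.9 261.9] [339.  261.8] [317.4 241.1] [317.5 281.9]
w2 knob 97 [295.2 265.3] [339.5 265.2] [317.3 244. ] [317.5 285.8]
w2 block [282.5 247.6] [352.8 247.4] [317.5 212.7] paddle tip66 [316.7  25.1]
[103, 103, 99, 84, 67, 67, 68, 69, 70, 65, 68, 67, 70, 63, 68, 59, 39, 17, 15, 21, 22, 15, 14, 17, 18, 19, 15, 14, 7, 19, 8, 19, 23, 19, 17, 20, 20, 16, 17, 16, 19, 14, 16, 13, 19, 15, 21, 19, 9, 16, 16, 14, 10, 10, 9, 14, 21, 18, 36, 67, 67, 66, 67, 68, 64, 67, 63, 67, 66, 68, 69, 66, 84, 105, 105, 105]
[107, 104, 103, 96, 65, 68, 69, 72, 73, 67, 66, 69, 69, 65, 66, 39, 17, 13, 6, 16, 15, 17, 10, 11, 13, 15, 21, 20, 26, 21, 18, 20, 16, 12, 22, 23, 16, 22, 16, 17, 13, 22, 22, 23, 14, 16, 16, 20, 22, 11, 18, 17, 22, 11, 18, 17, 18, 15, 18, 13, 11, 18, 16, 61, 119, 119, 120, 118, 120, 120, 120, 118, 165, 235, 235]
tip 0 [array([205., 193.]), array([205., 162.]), array([205., 129.])]
tip 10 [array([205., 178.]), array([205., 147.]), array([205., 116.])]
tip 19 [array([205., 165.]), array([205., 136.]), array([205., 106.])]
```

arm_command(
  series=[
    {"linear": [0,0,-0.005],"turn": 0},
    {"linear": [0,0,-0.01],"turn": 0},
  ],
)

```text
t: 12.85
ee_pos: [462.6, -21.9, 112.5]
orientation: [3.107, -0.46, -0.004]
ft_force: [-0.4, 0.1, 0.3]
width: 0.0
grasp_force: 0.0
```

arm_command(
  series=[
    {"linear": [-0.001,-0.0048,0],"turn": 0},
    {"linear": [0,0,0],"turn": 0},
    {"linear": [0,0,0],"turn": 0},
    {"linear": [0,0,0],"turn": 0},
    {"linear": [0,0,0],"turn": 0},
    {"linear": [0,0,0],"turn": 0},
    {"linear": [0,0,0],"turn": 0},
    {"linear": [0,0,0],"turn": 0},
  ],
  jaw=0.3,
)

```text
t: 13.65
ee_pos: [464.1, -17.0, 112.8]
orientation: [-3.108, 0.461, 0.0]
ft_force: [-0.5, -0.7, 0.4]
width: 56.6
grasp_force: 0.0
```

arm_command(
  series=[
    {"linear": [0,0,0.005],"turn": 0},
    {"linear": [0,0,0.008],"turn": 0},
    {"linear": [0,0,0.008],"turn": 0},
    {"linear": [0,0,0.006],"turn": 0},
    {"linear": [0,0,0.004],"turn": 0},
    {"linear": [0,0,0],"turn": 0},
    {"linear": [0,0,0],"turn": 0},
  ],
)

```text
t: 14.35
ee_pos: [464.1, -17.0, 81.8]
orientation: [3.108, -0.46, -0.0]
ft_force: [0.3, 0.3, 1.0]
width: 56.9
grasp_force: 0.0
```

Run:
```python
from m import *
meas("w9")
o=ctrl.get_obs();print(o["ee_pos"],o["ft_force"],o["width"])
im=ctrl.get_image("wrist")
print([(proj(im,[465.1,-17.27,z])-[160,170])*1.9 for z in(97,104)])
```

```text
w9 [(438, 449), (562, 570)] paddle [272 335] knob u [272 336] v [207 319]
[464.27566304 -17.00714024  81.95028694] [-0.20139751 -0.22632376  0.42881657] 56.87980103541874
[array([304.94101766, 262.84875034]), array([305.01574878, 275.49123656])]
```

arm_command(
  series=[
    {"linear": [0,0,0.004],"turn": 0},
    {"linear": [0,0,0],"turn": 0},
    {"linear": [0,0,0],"turn": 0},
    {"linear": [0,0,0],"turn": 0},
    {"linear": [0,0,0],"turn": 0},
    {"linear": [0,0,0],"turn": 0},
    {"linear": [0,0,0],"turn": 0},
  ],
  jaw=-1,
)

```text
t: 15.15
ee_pos: [464.2, -17.0, 77.9]
orientation: [-3.108, 0.46, -0.0]
ft_force: [-0.1, -0.1, -0.0]
width: 29.1
grasp_force: 30.0
```

arm_command(
  series=[
    {"linear": [0,0,-0.001],"turn": 0},
    {"linear": [0,0,-0.0015],"turn": 0},
    {"linear": [0,0,0],"turn": 0},
    {"linear": [0,0.001,0],"turn": 0},
    {"linear": [0,0.002,0],"turn": 0},
    {"linear": [0,0.0015,0],"turn": 0},
    {"linear": [0,0.0005,0],"turn": 0},
    {"linear": [0,0,0],"turn": 0},
    {"linear": [0,0,0],"turn": 0},
  ],
)

```text
t: 16.05
ee_pos: [462.6, -21.9, 80.3]
orientation: [3.107, -0.46, -0.0]
ft_force: [1.5, -1.4, -10.6]
width: 29.2
grasp_force: 30.0
```

Run:
```python
from m import *
o=ctrl.get_obs();print(o["ee_pos"],o["ft_force"],o["width"])
im=ctrl.get_image("wrist");f=im["frame"];g=cv2.cvtColor(f,cv2.COLOR_BGR2GRAY).astype(int)
cv2.imwrite("pics/w10.png",f)
v=int(proj(im,[449,-60,30])[1]);print(v)
for u0 in (0,):
    b=(g[v-15:v+16]<50).astype(np.uint8);n,l,s,c=cv2.connectedComponentsWithStats(b)
    H=[(c[i]+[0,v-15],s[i]) for i in range(1,n) if 60<s[i][4]<250]
    for cc,ss in H: print(cc.round(1),ss, ray(im,*cc,30).round(1))
w=np.where(g[v-30]>200)[0];print(w[(w>280)&(w<360)][[0,-1]])
w=np.where(g[v]<80)[0]
```

```text
[462.57991741 -21.93894992  80.34694327] [  1.45899701  -1.36094133 -10.57730884] 29.156172477476403
268
[140.3 270.9] [133  11  15  15 168] [495.1  97.2  30. ]
[206.4 270.8] [199  11  16  15 185] [481.9  53.8  30. ]
[267.1 270.6] [260  11  15  15 182] [469.9  13.9  30. ]
[385.7 270.2] [378  10  16  15 186] [446.5 -64.   30. ]
[451.3 269.8] [444  10  16  14 168] [ 433.7 -107.1   30. ]
[ 74.7 271.2] [ 67  12  16  14 159] [508.1 140.4  30. ]
[319.3 281.6] [305  26  30   5 100] [451.7 -18.   30. ]
[303 336]
```

arm_command(
  series=[
    {"linear": [0,0,0],"turn": 0},
    {"linear": [0,0,0],"turn": 0},
    {"linear": [0,0,0],"turn": 0},
    {"linear": [0,0,0],"turn": 0},
    {"linear": [0,0,0],"turn": 0},
  ],
  jaw=0.3,
)

```text
t: 16.6
ee_pos: [462.8, -21.8, 80.6]
orientation: [-3.108, 0.46, -0.0]
ft_force: [-0.7, -0.9, -0.8]
width: 57.3
grasp_force: 0.0
```

Run:
```python
from h import *
o=ctrl.get_obs();print(o["ee_pos"],o["ft_force"],o["width"])
g0=cv2.imread("pics/w10.png",0).astype(int)
im=ctrl.get_image("wrist");cv2.imwrite("pics/w11.png",im["frame"]);g=cv2.cvtColor(im["frame"],cv2.COLOR_BGR2GRAY).astype(int)
for a in(g0,g):
    for u in (315,320,325): 
        col=a[270:420,u]; k=np.where(col<30)[0]+270; print(u,k[[0,-1]],end=" ")
    r=np.where(a[320]<30)[0];r=r[(r>260)&(r<380)];print("row320",r[[0,-1]])
for z in(97,104,106.5):print(z,proj(im,[*(np.array([462.6,-21.9])-15*np.array([.958,-.287])),z]).round(1))
```

```text
[462.8175226  -21.76352794  80.57459856] [-0.69852128 -0.89336801 -0.7515824 ] 57.29285638268401
315 [280 348] 320 [279 349] 325 [281 348] row320 [281 368]
315 [274 338] 320 [274 339] 325 [274 338] row320 [261 379]
97 [321.  338.2]
104 [321. 346.]
106.5 [321.  348.9]
```

The knob's near edge went from row 349 to 338.5, which matches the home height (338.2 predicted). I'll back off straight up.

arm_command(
  series=[
    {"linear": [0,0,-0.005],"turn": 0},
    {"linear": [0,0,-0.015],"turn": 0},
    {"linear": [0,0,-0.03],"turn": 0},
    {"linear": [0,0,-0.03],"turn": 0},
    {"linear": [0,0,-0.02],"turn": 0},
    {"linear": [0,0,0],"turn": 0},
    {"linear": [0,0,0],"turn": 0},
  ],
)

```text
t: 17.35
ee_pos: [462.7, -21.8, 180.6]
orientation: [-3.108, 0.461, -0.001]
ft_force: [0.0, 0.5, -0.1]
width: 56.9
grasp_force: 0.0
```

Run:
```python
from h import *
o=ctrl.get_obs();print(o["t"],o["ee_pos"],o["ft_force"])
im=ctrl.get_image("wrist");cv2.imwrite("pics/w12.png",im["frame"]);g=cv2.cvtColor(im["frame"],cv2.COLOR_BGR2GRAY).astype(int)
k=np.array([462.6,-21.9]);n=np.array([.958,-.287])
u,v=proj(im,[*k,97]).astype(int); c=np.where(g[v-40:v+45,u]<30)[0]+v-40; r=np.where(g[v,u-40:u+40]<30)[0]+u-40
print(c[[0,-1]],r[[0,-1]],[proj(im,[*(k-15*n),z]).round(1) for z in(97,104)])
print(ctrl.close_job())
```

```text
17.35 [462.68048848 -21.78194699 180.56621351] [ 0.03749295  0.53378064 -0.09964108]
[231 271] [302 337] [array([320.4, 269.9]), array([320.4, 273.1])]
the job is handed in; nothing more can be done
None
```

The stop now sits one hole farther from the end fence (about 36 mm), the camera shows the plunger knob back at its home height, the gripper is clear, and the job was handed in at 17.4 s with no verdict returned; the first grip was too shallow, so the pin rode on the rail partway until I re-gripped lower, and the carton and stamp were not touched.

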